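# Pack and seal the specimen transport box

### The arm

A 6-joint arm with a two-finger parallel gripper is mounted at the origin on a cart in front of the work surface, level with it; the furniture and walls round the work are solid. World frame = base frame: x ahead of the robot, y to its left, z up, the work surface at z = 0. Lengths are in mm, angles in degrees, forces in N, time in s.
With the tool pointing down it reaches from about 350 to 850 mm from the base axis. Payload 8.1 kg.
Tool frame: the origin (TCP) lies midway between the tips of the shut fingers; the grasp point (between the pads) lies 19 mm behind it (r.pinch_z is the distance from the TCP to the grasp point, in mm); z points along the fingers, y is the line along which they close (so a half turn about z gives the same grasp; the last joint's range is limited). The gripper opens to 85 mm and grips with 20 to 120 N. Pads are 22 mm wide; open, the fingers measure 114 mm over their backs; the gripper's body (76 mm by 85 mm) begins 54 mm behind the grasp point. The pads swing forward as they close: fully open they stand 13 mm farther back than shut.
Start: joints at [63.633, 7.471, 85.268, -0, 87.261, -4.893], TCP at [219.631, 558.361, 231.292] pointing down, gripper open.
Joint ranges: [-169.43, 169.43], [-51.17, 129.36], [1.28, 143.12], [-76.62, 256.62], [0, 156.53], [-152.29, 152.29]. Speed limits (degrees/s): [136.94, 136.94, 159.86, 180, 180, 180].

### API

Orientations are given as [roll, pitch, yaw] about the fixed x, y, z axes, in that order (R = Rz(yaw) Ry(pitch) Rx(roll)).
In Python, from bench import sensors, optics, job, r gives the robot as it stands.
- The arm moves only by the tool play_rows, never from a script. Its argument "motion" is a list that holds one entry, the list of rows, each a list of 6 numbers: the shift along the tool's x, y, z in cm, then the turn, a rotation vector about the tool's x, y, z in degrees. In form: [[[x, y, z, ax, ay, az], ...]]. A call has 1 to 5 rows; each row is the pose to reach, as a shift and turn from the pose commanded when the call began, along the tool's axes at that moment; what a row does not reach only later rows make up. A row lasts 1/10 s, in which the tool goes at most 50 mm and 8.59 degrees, less where a joint would pass 70% of its speed; a pose out of reach is approached as far as the arm can. A call with a gripper value outside its range is refused whole. "jaw" is the opening, from 0 (shut) to 1 (fully open), set as the call begins (left out, the last holds). The fingers move at their own pace and stop on an object; "squeeze" is the grip in N (left out, the last holds). Time passes only in rows, so rows that repeat a pose let the fingers close. It gives the time, the measured TCP pose, the force, the opening and the grip force at its end, in the units of the state.
- sensors.sense(): the state, without advancing time (a new reading comes with each control period).
- optics.snapshot(name): name is "scene" or "top" or "wrist"; returns a dict with "pixels" (420x560x3 uint8, red, green, blue), "mtx" (3x3 intrinsics, pixels), "R" (3x3) and "t" (3): a world point X has camera coordinates R X + t; the wrist camera has in their place "T_tool_cam" (4x4, takes a point from camera to tool coordinates, whose origin is the TCP and whose axes are the flange's). Camera axes: x right, y down, z forward; pixel columns grow to the right and rows downward; lengths in mm; the calibration is good to about 2 mm. A picture is of the moment at which its call begins: read the wrist's pose just before it. There is no depth.
- job.hand_in(): hands the job in; it is judged then, once.
The state is a dict: "time": time; "joint_pos": joint angles; "qd": joint speeds; "joint_efforts": joint torques, N m; "tool_pos": TCP position; "tcp_rot": TCP orientation; "ft_force": force on the tool from outside, world axes, zero at the start; "wrist_torque": the same for the moment, N m; "finger_gap": finger opening in mm; "grip_force": force on a finger pad.
Only numpy, scipy, OpenCV 4.12 (cv2) and the standard library are available. Lean on these libraries where they do the work, as an engineer would, in place of code of your own. Each camera call takes 0.05 s, during which the arm holds its last target. There are 200 camera calls.

### The job

Pack every specimen cup standing on the bench into the open transport box, one to a compartment. Then shut the lid and press all round its edge until each of the seven black rim sections is fully home against its stop; after that swing the hasp down over the staple and push the locking pin right home through the staple. Leave the other things on the bench where they are.

Things in the scene. Friction and masses are not known exactly. Their poses are not given: they have to be found in the camera images.
- box: white transport box fixed to the bench: base 124 (x) x 318 (y) x 40 mm high, walls 5 mm, open top. Origin: centre of its underside; +x to the hinge side (away from the robot), +y along it to the left. Floor at z=5 mm; an insert, top at z=37 mm, makes four compartments 76 (x) x 67 to 73 mm centred at x=0, y=-113, -38, 38, 113 mm. Lock bracket in front: x=-124 to -70, y=-29 to 51 mm, 76 mm high
- lid (a joint): the box's lid, a white shell 124 x 318 x 42 mm hinged on the box's back rim (line x=62, z=40 mm in the box frame, parallel to y). Angle in rad: 0 shut, 1.57 upright, 1.75 the stop. Stiff: stays where it is left, takes up to 6 N at its front edge to move. Shut, its top plate lies at z=82 mm in the box frame
- lid_front (a point): middle of the lid's front top edge (the uppermost edge while the lid is open), 124 mm from the hinge line; its z is the outward normal of the lid's top, its -x points away from the hinge
- hasp (a joint): steel hasp, a slotted flap 40 mm wide, 64 mm long, 4 mm thick, hinged on the middle of the lid's front top edge (lid shut: line x=-64, z=80 mm in the box frame). Angle in rad: 0 lies level forward on the bracket, the staple (steel arch at x=-93, y=0, up to z=110 mm) standing through its slot; 1.5 stands straight out of the lid's top; 1.75 the stop. Stays where left, moves at about 1 N
- hasp_end (a point): the hasp's end bar, 57 mm from its hinge line; the bar is 14 mm long and 40 mm wide
- pin (a joint): captive steel locking pin, 9 mm thick, that slides along the box's -y through a guide block (y=30 to 44 mm, up to z=104 mm) on the bracket and then the staple, above the hasp. Metres: 0 drawn back, 0.040 home at its stop; takes about 3 N and stays where it is left
- pin_handle (a point): centre of the pin's upright black handle plate, 26 (x) x 8 (y) x 34 mm high; in the box frame at x=-93, z=99 mm, and y=98 mm drawn back or 58 mm home; pushed on its +y face toward -y
- rim_front_left (a joint): travel in metres of the black gasket-rim section on the lid's front edge, left (+y) half, 22 x 114 mm (box x by y); with the lid shut its centre is at x=-49, y=95 mm in the box frame. 0 stands 11 mm proud of the lid's plate (top at z=93 mm), 0.008 is its stop, fully home (3 mm proud, top at z=85 mm). Moves into the lid at about 10 N and stays where pressed
- rim_front_right (a joint): travel in metres of the black gasket-rim section on the lid's front edge, right half, 22 x 114 mm (box x by y); with the lid shut its centre is at x=-49, y=-95 mm in the box frame. 0 stands 11 mm proud of the lid's plate (top at z=93 mm), 0.008 is its stop, fully home (3 mm proud, top at z=85 mm). Moves into the lid at about 10 N and stays where pressed
- rim_back_left (a joint): travel in metres of the black gasket-rim section on the lid's hinge edge, left third, 22 x 100 mm (box x by y); with the lid shut its centre is at x=49, y=106 mm in the box frame. 0 stands 11 mm proud of the lid's plate (top at z=93 mm), 0.008 is its stop, fully home (3 mm proud, top at z=85 mm). Moves into the lid at about 10 N and stays where pressed
- rim_back_middle (a joint): travel in metres of the black gasket-rim section on the lid's hinge edge, middle third, 22 x 106 mm (box x by y); with the lid shut its centre is at x=49, y=0 mm in the box frame. 0 stands 11 mm proud of the lid's plate (top at z=93 mm), 0.008 is its stop, fully home (3 mm proud, top at z=85 mm). Moves into the lid at about 10 N and stays where pressed
- rim_back_right (a joint): travel in metres of the black gasket-rim section on the lid's hinge edge, right third, 22 x 100 mm (box x by y); with the lid shut its centre is at x=49, y=-106 mm in the box frame. 0 stands 11 mm proud of the lid's plate (top at z=93 mm), 0.008 is its stop, fully home (3 mm proud, top at z=85 mm). Moves into the lid at about 10 N and stays where pressed
- rim_side_left (a joint): travel in metres of the black gasket-rim section on the lid's left end, 70 x 22 mm (box x by y); with the lid shut its centre is at x=0, y=145 mm in the box frame. 0 stands 11 mm proud of the lid's plate (top at z=93 mm), 0.008 is its stop, fully home (3 mm proud, top at z=85 mm). Moves into the lid at about 10 N and stays where pressed
- rim_side_right (a joint): travel in metres of the black gasket-rim section on the lid's right end, 70 x 22 mm (box x by y); with the lid shut its centre is at x=0, y=-145 mm in the box frame. 0 stands 11 mm proud of the lid's plate (top at z=93 mm), 0.008 is its stop, fully home (3 mm proud, top at z=85 mm). Moves into the lid at about 10 N and stays where pressed
- cup_a: specimen cup with a fixed red screw lid, 62 mm across at the lid, 69 mm high, about 130 g, upright on the bench; may be absent. Origin: centre of its underside
- cup_b: specimen cup with a fixed yellow screw lid, 62 mm across at the lid, 69 mm high, about 130 g, upright on the bench; may be absent. Origin: centre of its underside
- cup_c: specimen cup with a fixed red screw lid, 62 mm across at the lid, 69 mm high, about 130 g, upright on the bench; may be absent. Origin: centre of its underside
- cup_d: specimen cup with a fixed blue screw lid, 62 mm across at the lid, 69 mm high, about 130 g, upright on the bench; may be absent. Origin: centre of its underside
- timer: flat bench timer 62 x 66 x 18 mm; a bystander to be left alone. Origin: centre of its underside
- tube50_c: blue-capped tube 34 mm thick, 113 mm high, standing; a bystander to be left alone. Origin: centre of its underside
- lugol: brown dropper bottle 37 mm thick, 113 mm high; a bystander to be left alone. Origin: centre of its underside
- strips_a: green-capped strip canister 42 x 37 x 113 mm; a bystander to be left alone. Origin: centre of its underside
Mind the look-alikes: they are no part of the job. What is shaped like the cup_a but green or purple is not meant.

How it is judged:
By the outcome, as a careful person would: the job done as asked, in the order asked, and still so for the second after the job is handed in, with the robot touching nothing.
Of cup_a, cup_b, cup_c, cup_d only 3 to 4 are there at a start; the rules pass over those that are not, and their reading is None.
At some moment in a run one of cup_a, cup_b, cup_c, cup_d may be knocked a few centimetres aside while the robot is not near it.
Once in a run the grip may slacken for a moment while it holds something.
It also fails if it takes over 210 s, if anything falls off the work surface, if the arm or the gripper's body presses on something with over 40 N, if the wrist force passes 120 N, or if a joint passes its speed limit or range.

## Working session

There is one attempt and no reset: what is moved stays moved. The work goes in short steps, Python scripts to look and compute and a tool call to move; the robot and the scene stay as the last step left them, time stands still between calls to the robot, and variables do not carry over. Pictures are saved under pics/ and viewed, at most 14 in all, crops included, and the job is handed in when it is done.

Besides the shell and the picture viewer there is one more tool, called after ">>>" as a command line: name --argument value ..., lists and objects as JSON in quotes. play_rows: Moves the arm, as the interface text tells. Its arguments: {"type":"object","properties":{"motion":{"type":"array","items":{"type":"array","items":{"type":"array","items":{"type":"number"}}}},"jaw":{"type":"number"},"squeeze":{"type":"number"}},"required":["motion"]}

```bash
ls; mkdir -p pics; cat > h.py <<'E'
from bench import sensors, optics, job, r
import numpy as np, cv2
from scipy.spatial.transform import Rotation as Ro
def snap(n,save=None):
    s=sensors.sense(); d=optics.snapshot(n)
    K=np.array(d["mtx"]);
    if n=="wrist":
        T=np.array(d["T_tool_cam"]); Rt=Ro.from_euler('xyz',s["tcp_rot"],degrees=True).as_matrix()
        Rwc=Rt@T[:3,:3]; c=Rt@T[:3,3]+np.array(s["tool_pos"])
    else:
        R=np.array(d["R"]); Rwc=R.T; c=-R.T@np.array(d["t"])
    im=cv2.cvtColor(np.array(d["pixels"]),cv2.COLOR_RGB2BGR)
    if save: cv2.imwrite("pics/"+save,im)
    return im,K,Rwc,c
def ray(v,u,w,z):
    im,K,R,c=v; d=R@np.linalg.solve(K,np.array([u,w,1.])); return c+d*(z-c[2])/d[2]
def proj(v,X):
    im,K,R,c=v; p=K@(R.T@(np.array(X)-c)); return p[:2]/p[2]
E
python3 - <<'E'
from h import *
for n in("scene","top"):
    v=snap(n,n+"0.png"); print(n,v[3],v[2][:,2])
v=snap("wrist");print(sensors.sense())
E
```

```text
pics
scene [ -461.11374275 -1115.79547      948.48129908] [ 0.57418088  0.64898611 -0.49913259]
top [ 1.84471397e+02 -1.71349588e+00  1.88023808e+03] [ 0.18228047  0.00609902 -0.98322766]
{'time': 0.15, 'joint_pos': array([ 6.36311353e+01,  7.50607046e+00,  8.53155450e+01,  8.83707659e-04,
        8.72632672e+01, -4.89181336e+00]), 'qd': array([-0.018196  , -0.17032893, -0.16692629,  0.0858889 ,  0.04723021,
       -0.03614377]), 'joint_efforts': array([ 9.91498055e-04, -5.70056033e+01, -5.01166391e+01, -1.50194073e-04,
        9.42700601e-03, -2.25789665e-05]), 'tool_pos': array([219.44407765, 557.96051468, 230.47028611]), 'tcp_rot': array([-1.79915502e+02, -8.11775074e-03,  1.58522900e+02]), 'ft_force': array([ 0.09664302, -0.38400568, -0.97370469]), 'wrist_torque': array([0.03110553, 0.04563641, 0.05328812]), 'grip_force': 0.0, 'finger_gap': 85.68477424287032}
```

View pics/scene0.png

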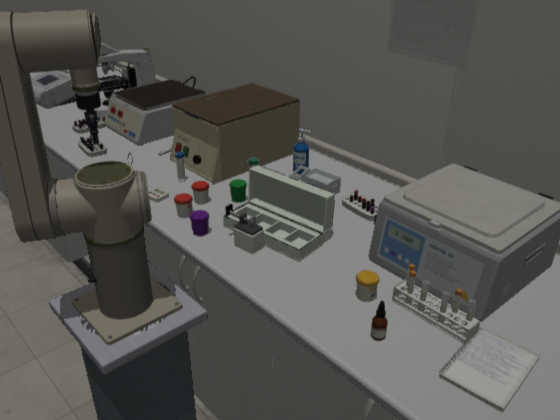

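View pics/top0.png

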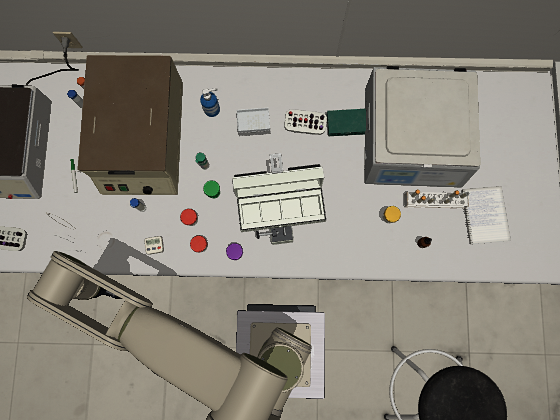

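Top view: the candidates are red cups (189,216) and (199,243), yellow (392,213), and the look-alikes green (211,188) and purple (235,251). The blue things, (136,203) tube cap and (209,100) bottle, aren't cups. I choose the two reds and the yellow; the box is at about (280,208).

```bash
cat >> h.py <<'E'
def blobs(v,lo,hi,amin=20):
    hsv=cv2.cvtColor(v[0],cv2.COLOR_BGR2HSV)
    m=cv2.inRange(hsv,np.array(lo),np.array(hi))
    if lo[0]==0: m|=cv2.inRange(hsv,np.array([172,lo[1],lo[2]]),np.array([180,255,255]))
    n,l,st,ce=cv2.connectedComponentsWithStats(m)
    return [(ce[i].round(1),st[i][2:5]) for i in range(1,n) if st[i][4]>=amin]
COL=dict(red=((0,150,70),(8,255,255)),yel=((12,130,90),(30,255,255)),blue=((100,130,50),(125,255,255)),green=((60,100,30),(90,255,255)),pur=((128,90,40),(160,255,255)))
E
python3 - <<'E'
from h import *
v=snap("top")
for k,(a,b) in COL.items():
    for c,s in blobs(v,a,b,50): print(k,c,s,ray(v,c[0],c[1],69).round())
im=v[0]
a=cv2.resize(im[155:255,165:345],None,fx=4.4,fy=4.4,interpolation=cv2.INTER_CUBIC)
cv2.imwrite("pics/c1.png",a)
E
```

```text
red [188.2 216.4] [ 17  16 205] [481. 340.  69.]
red [197.9 243.4] [ 17  16 214] [384. 300.  69.]
yel [392.4 213.6] [ 16  16 201] [ 506. -400.   69.]
blue [71.1 93.2] [ 9  8 51] [947. 810.  69.]
blue [208.7 101.3] [ 17  14 141] [924. 285.  69.]
blue [133.7 202. ] [ 9  8 52] [530. 541.  69.]
green [346.8 120.8] [ 39  26 852] [ 856. -237.   69.]
green [199.9 157.2] [10 10 74] [704. 308.  69.]
green [211.7 188.8] [ 16  17 220] [585. 259.  69.]
pur [234.1 251.1] [ 17  17 213] [358. 169.  69.]
```

View pics/c1.png

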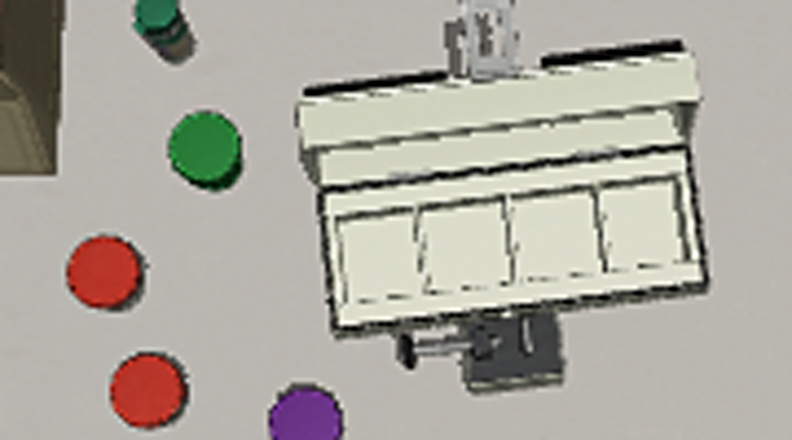

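The crop confirms two red cups at crop (105,272) and (149,390); green at (205,150) and purple at (305,420) are decoys. The four compartments run between box corners at about (335,330), (707,288), (688,150) and (320,190), with the lid open at the back.

```bash
cat >> h.py <<'E'
def to(p,yaw,tilt=None):
    """shift (cm) and rotvec (deg) in the current tool frame to reach world p, tool down with yaw"""
    s=sensors.sense(); R0=Ro.from_euler('xyz',s["tcp_rot"],degrees=True)
    R1=Ro.from_euler('xyz',[180,0,yaw],degrees=True)
    return (R0.inv().apply(np.array(p)-s["tool_pos"])/10).round(2),(R0.inv()*R1).as_rotvec(degrees=True).round(1)
E
python3 - <<'E'
from h import *
v=snap("top")
f=lambda x,y:ray(v,165+x/4.4,155+y/4.4,40)
P=dict(fl=f(334,331),fr=f(707,289),bl=f(320,190),br=f(688,150))
for k in P: print(k,P[k].round(1))
d=P['fl']-P['fr'];print(np.hypot(*d[:2]),"yaw",np.degrees(np.arctan2(d[1],d[0]))-90)
d=P['bl']-P['br'];print(np.hypot(*d[:2]),"yaw",np.degrees(np.arctan2(d[1],d[0]))-90)
print(sum(P.values())/4)
print(to([384,300,200],90), to([481,340,200],90))
E
```

```text
fl [438.2 149.3  40. ]
fr [ 479.6 -161.2   40. ]
bl [557.8 165.1  40. ]
br [ 598.2 -144.8   40. ]
313.22692210983104 yaw 7.592995743959278
312.5137659648518 yaw 7.433966733459798
[518.47110677   2.0713099   40.        ]
(array([-24.76, -18.  ,   3.09]), array([-0. ,  0. , 68.5])) (array([-32.32, -10.72,   3.09]), array([-0. ,  0. , 68.5]))
```

```bash
python3 - <<'E'
from h import *
print(to([384,300,200],97.5))
E
```

```text
(array([-24.76, -18.  ,   3.09]), array([-0.,  0., 61.]))
```

>>> play_rows --motion '[[[-2.5, -1.8, 0.3, 0, 0, 6], [-5, -3.6, 0.6, 0, 0, 12], [-7.5, -5.4, 0.9, 0, 0, 18], [-10, -7.2, 1.2, 0, 0, 24], [-12.4, -9, 1.5, 0, 0, 30]]]' --jaw 1 --squeeze 60

```text
time: 0.75
tool_pos: [302.6, 428.1, 216.1]
tcp_rot: [180.0, 0.0, 128.3]
ft_force: [-0.1, 0.1, -0.6]
finger_gap: 85.1
grip_force: 0.0
```

>>> play_rows --motion '[[[-4, -0.4, 0.4, 0, 0, 8], [-8, -0.8, 0.8, 0, 0, 16], [-12, -1.2, 1.2, 0, 0, 24], [-15.2, -1.6, 1.6, 0, 0, 31], [-15.2, -1.6, 1.6, 0, 0, 31]]]'

```text
time: 1.25
tool_pos: [385.7, 297.2, 199.7]
tcp_rot: [-180.0, 0.1, 97.1]
ft_force: [-0.7, 0.3, 0.4]
finger_gap: 85.2
grip_force: 0.0
```

```bash
python3 - <<'E'
from h import *
s=sensors.sense();print(s["tool_pos"],s["tcp_rot"],s["time"])
v=snap("wrist","w1.png")
print(v[3],v[2][:,2])
for k,(a,b) in COL.items():
    for c,st in blobs(v,a,b,300): print(k,c,st,ray(v,c[0],c[1],69).round())
E
```

```text
[385.67006875 297.22057604 199.65797326] [-1.79983513e+02  8.90391405e-02  9.70891621e+01] 1.25
[377.04931226 366.75241174 341.34854047] [ 0.03374624 -0.27264532 -0.96152261]
green [473.1 252.4] [  60   53 2448] [584. 268.  69.]
pur [238.  306.7] [  55   53 2144] [358. 178.  69.]
```

View pics/w1.png

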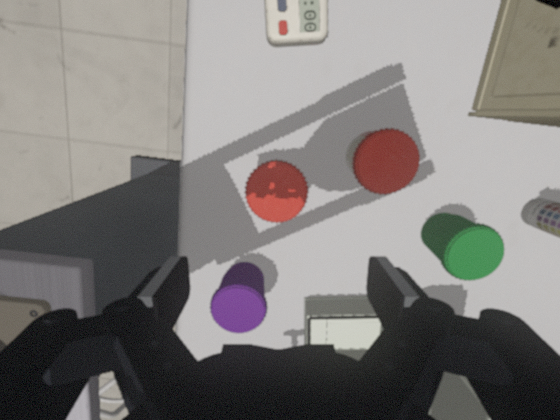

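Wrist view: red cups at (277,191) and (386,161), purple (238,307), green (473,252), timer (297,20). Retake at rest to check the 9 mm disagreement with the top view.

```bash
sed -i 's/red=((0,150,70)/red=((0,130,40)/' h.py; python3 - <<'E'
from h import *
for n in("wrist","top"):
    v=snap(n); s=sensors.sense();print(s["tool_pos"].round(1),s["tcp_rot"].round(2))
    for k in("red","green","pur"):
        for c,st in blobs(v,*COL[k],100): print(n,k,c,st,ray(v,c[0],c[1],69).round(1))
E
```

```text
[384.4 299.9 200.2] [-1.7999e+02 -2.0000e-02  9.7490e+01]
wrist red [385.7 162.7] [  63   63 2958] [477.7 346.5  69. ]
wrist red [277.  193.5] [  60   59 2727] [383.2 305.3  69. ]
wrist green [472.7 254.9] [  60   54 2428] [584.1 268.1  69. ]
wrist pur [238.1 308.1] [  54   55 2119] [358.3 177.7  69. ]
[384.1 300.6 200.4] [-1.800e+02 -2.000e-02  9.758e+01]
top green [346.8 120.8] [ 39  26 854] [ 856.1 -236.8   69. ]
top green [211.7 188.8] [ 16  17 220] [585.2 259.   69. ]
top pur [234.1 251.2] [ 17  17 212] [358.  168.7  69. ]
```

```bash
python3 - <<'E'
from h import *
v=snap("scene")
for k in("red","green","pur","yel"):
    for c,st in blobs(v,*COL[k],60): print(k,c,st,ray(v,c[0],c[1],62).round(1))
t=snap("top"); print("top yel")
for c,st in blobs(t,*COL["yel"],60): print(c,ray(t,c[0],c[1],69))
print(optics.snapshot("wrist")["T_tool_cam"])
E
```

```text
red [199.9 185.9] [ 16   9 119] [478.  336.9  62. ]
red [183.1 198.6] [ 17  10 145] [382.  297.5  62. ]
green [237.8 190. ] [ 16  22 289] [559.  224.4  62. ]
pur [199.3 221.8] [ 19  26 381] [336.2 136.3  62. ]
yel [367.4 277.1] [ 22  13 233] [ 509.6 -398.8   62. ]
top yel
[392.3 213.6] [ 505.60087751 -400.13197071   69.        ]
[[-3.16768074e-04 -9.61947735e-01 -2.73233332e-01  6.98424463e+01]
 [ 9.99999928e-01 -3.61437919e-04  1.13149943e-04 -7.99284672e-03]
 [-2.07601218e-04 -2.73233277e-01  9.61947781e-01 -1.41797910e+02]
 [ 0.00000000e+00  0.00000000e+00  0.00000000e+00  1.00000000e+00]]
```

Top and scene agree on the cups to within 3 mm, so I'll pick with those positions.

>>> play_rows --motion '[[[0, 0, 5, 0, 0, 0], [0, 0, 10, 0, 0, 0], [0, 0, 14, 0, 0, 0], [0, 0, 17.2, 0, 0, 0], [0, 0, 17.2, 0, 0, 0]]]'

```text
time: 2.05
tool_pos: [379.9, 298.7, 23.4]
tcp_rot: [-179.5, 0.2, 97.6]
ft_force: [-0.6, -0.6, 0.7]
finger_gap: 85.3
grip_force: 0.0
```

>>> play_rows --motion '[[[0, 0, 0, 0, 0, 0], [0, 0, 0, 0, 0, 0], [0, 0, 0, 0, 0, 0], [0, 0, 0, 0, 0, 0], [0, 0, 0, 0, 0, 0]]]' --jaw 0

```text
time: 2.55
tool_pos: [385.9, 301.7, 31.1]
tcp_rot: [179.8, -0.1, 97.5]
ft_force: [-2.4, 0.2, 6.8]
finger_gap: 59.5
grip_force: 65.1
```

>>> play_rows --motion '[[[0, 0, 0, 0, 0, 0], [0, 0, -2, 0, 0, 0], [0, 0, -6, 0, 0, 0], [0, 0, -10, 0, 0, 0], [0, 0, -14, 0, 0, 0]]]'

```text
time: 3.05
tool_pos: [384.5, 300.5, 171.3]
tcp_rot: [179.9, -0.0, 97.5]
ft_force: [1.4, 1.1, -1.0]
finger_gap: 59.2
grip_force: 65.0
```

```bash
python3 - <<'E'
from h import *
s=sensors.sense();print(s["tool_pos"],s["tcp_rot"],s["time"])
v=snap("wrist","w2.png")
for k in("red","pur"):
    for c,st in blobs(v,*COL[k],100): print(k,c,st,ray(v,c[0],c[1],69).round(1))
E
```

```text
[384.5336077  300.49997367 171.27319852] [ 1.79880403e+02 -4.90387156e-02  9.75281498e+01] 3.05
red [395.4 168.5] [  71   69 3235] [475.8 347.2  69. ]
red [277.  287.5] [  149   130 14846] [393.8 225.9  69. ]
pur [215.4 336.1] [ 27  37 457] [341.6 165.9  69. ]
```

View pics/w2.png

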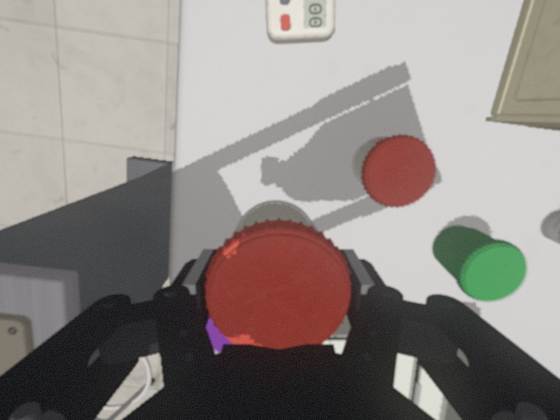

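The red cup is held squarely by its lid at about (277,288); the other red is at (399,170). Next is box compartment y=-38, and I'll check the lid angle on the way.

```bash
python3 - <<'E'
from h import *
v=snap("top")
f=lambda x,y,z:ray(v,165+x/4.4,155+y/4.4,z)
Rb=Ro.from_euler('z',7.5,degrees=True); c=np.array([518.5,2.1,0])
for p in((303,92),(682,42),(298,150),(697,100)):
    for z in (120,164): print(p,z,Rb.inv().apply(f(*p,z)-c).round())
print(to(c+Rb.apply([0,-38,171]),97.5))
w=snap("wrist");s=sensors.sense()
p=ray(w,277,290,s["tool_pos"][2]+40); print("cup centre box-axes rel tcp",Rb.inv().apply(p-s["tool_pos"]))
E
```

```text
(303, 92) 120 [126. 157. 120.]
(303, 92) 164 [114. 154. 164.]
(682, 42) 120 [ 133. -154.  120.]
(682, 42) 164 [ 121. -149.  164.]
(298, 150) 120 [ 78. 166. 120.]
(298, 150) 164 [ 68. 163. 164.]
(697, 100) 120 [  83. -160.  120.]
(697, 100) 164 [  73. -155.  164.]
(array([-35.32,   8.96,   0.5 ]), array([ 0.7, -0.3,  0. ]))
cup centre box-axes rel tcp [ 0.5447582   6.63649849 40.        ]
```

>>> play_rows --motion '[[[-3, 0.8, 0, 0, 0, 0], [-7, 1.8, 0, 0, 0, 0], [-11, 2.8, 0, 0, 0, 0], [-15, 3.8, 0, 0, 0, 0], [-19, 4.8, 0, 0, 0, 0]]]'

```text
time: 3.7
tool_pos: [456.6, 116.7, 167.7]
tcp_rot: [-180.0, 0.0, 97.5]
ft_force: [0.6, 1.4, -0.7]
finger_gap: 59.3
grip_force: 65.1
```

>>> play_rows --motion '[[[-4, 1.1, 0, 0, 0, 0], [-8, 2.1, 0, 0, 0, 0], [-12, 3.1, 0, 0, 0, 0], [-15, 3.8, 0, 0, 0, 0], [-16.3, 4.2, 0, 0, 0, 0]]]'

```text
time: 4.2
tool_pos: [519.8, -40.5, 167.6]
tcp_rot: [-180.0, 0.0, 97.4]
ft_force: [-0.5, -0.1, -1.6]
finger_gap: 59.7
grip_force: 65.0
```

>>> play_rows --motion '[[[0, 0, 0.5, 0, 0, 0], [0, 0, 1, 0, 0, 0], [0, 0, 1, 0, 0, 0], [0, 0, 1, 0, 0, 0], [0, 0, 1, 0, 0, 0]]]'

```text
time: 4.7
tool_pos: [519.6, -37.0, 158.4]
tcp_rot: [180.0, -0.0, 97.6]
ft_force: [-0.8, 1.4, -1.8]
finger_gap: 59.5
grip_force: 65.1
```

```bash
python3 - <<'E'
from h import *
s=sensors.sense();print(s["tool_pos"],s["tcp_rot"],s["time"],s["finger_gap"])
v=snap("wrist","w3.png")
Rb=Ro.from_euler('z',7.5,degrees=True); c=np.array([518.5,2.1,0])
for b in ((-62,159,40),(62,159,40),(-38,149.5,37),(38,149.5,37),(0,0,37)): print(b,proj(v,c+Rb.apply(b)).round(1))
E
```

```text
[519.58761301 -36.96026514 158.40599273] [ 1.79991191e+02 -1.43112923e-03  9.76019753e+01] 4.7 59.4945690303218
(-62, 159, 40) [197.8 -61.2]
(62, 159, 40) [369.7 -60.8]
(-38, 149.5, 37) [232.3 -43.2]
(38, 149.5, 37) [335. -43.]
(0, 0, 37) [282.5 160.2]
```

View pics/w3.png

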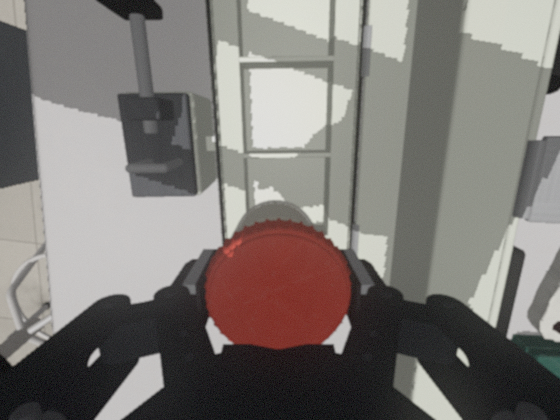

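The view shows the box with dividers at rows 154 (y=0) and 59 (y=75), an insert opening of columns 245–331 at row 154, outer walls at columns ~217 and 360 (row 100), and the cup centre at (278,287). Compute box pose from these.

```bash
python3 - <<'E'
from h import *
v=snap("wrist");s=sensors.sense();print(s["tool_pos"])
Rb=Ro.from_euler('z',7.5,degrees=True); c=np.array([518.5,2.1,0])
g=cv2.cvtColor(v[0],cv2.COLOR_BGR2GRAY)
for u,w,z in((245,154,37),(331,154,37),(241,59,37),(334,59,37),(217.5,100,40),(360,100,40),(288,154,37),(288,59,37),(278,287,200)):
    print((u,w),Rb.inv().apply(ray(v,u,w,z)-c).round(1))
print(g[100,195:235],g[100,350:375],g[200,205:250]);
print("cup",Rb.inv().apply(ray(v,278,288,s["tool_pos"][2]+40)-s["tool_pos"]).round(1), "tcp",Rb.inv().apply(s["tool_pos"]-c).round(1))
E
```

```text
[519.78304557 -37.29927744 158.59425393]
(245, 154) [-32.6   5.1  37. ]
(331, 154) [42.4  5.2 37. ]
(241, 59) [-33.6  80.5  37. ]
(334, 59) [41.1 80.6 37. ]
(217.5, 100) [-53.6  49.3  40. ]
(360, 100) [63.5 49.4 40. ]
(288, 154) [ 4.9  5.2 37. ]
(288, 59) [ 4.1 80.6 37. ]
(278, 287) [ -3.9 -28.6 200. ]
[112 107 109 112 113 108 106 109 109 106 107 109 109 110 112 124 127 103
  72  73 110 150 164 188 208 214 214 214 213 214 213 215 214 214 215 215
 215 213 214 215] [178 157 150 147 132 121 109  82  58  62  82 112 121 126 139 145 147 147
 149 148 148 148 146 151 146] [197 197 196 200 196 197 196 196 198 195 197 198 193 175 138  86  85 115
 145 163 193 211 215 212 214 214 215 214 213 213 213 212 212 214 214 214
 213 213 213 202 168 128 113 126 147]
cup [-0.1  9.3 40. ] tcp [ -3.9 -39.2 158.6]
```

>>> play_rows --motion '[[[0.1, 0.4, 1, 0, 0, 0], [0.1, 0.8, 3, 0, 0, 0], [0.1, 0.8, 6, 0, 0, 0], [0.1, 0.8, 8.3, 0, 0, 0], [0.1, 0.8, 8.3, 0, 0, 0]]]'

```text
time: 5.3
tool_pos: [524.2, -35.1, 70.7]
tcp_rot: [-179.6, -0.1, 97.5]
ft_force: [-0.5, -0.2, -2.3]
finger_gap: 59.2
grip_force: 65.1
```

>>> play_rows --motion '[[[0, 0, 0, 0, 0, 0], [0, 0, 0, 0, 0, 0], [0, 0, 0, 0, 0, 0]]]'

```text
time: 5.6
tool_pos: [528.9, -36.0, 77.1]
tcp_rot: [179.8, 0.1, 97.5]
ft_force: [0.1, -0.1, -0.7]
finger_gap: 59.7
grip_force: 65.1
```

```bash
python3 - <<'E'
from h import *
s=sensors.sense();print(s["tool_pos"],s["tcp_rot"],s["time"],s["finger_gap"])
v=snap("wrist","w4.png")
cv2.imwrite("pics/w4c.png",cv2.resize(v[0][60:300,160:400],None,fx=2.5,fy=2.5))
E
```

```text
[528.86074236 -35.99445766  77.07776944] [1.79835189e+02 5.10062397e-02 9.75276704e+01] 5.6 59.66872853842951
```

View pics/w4c.png

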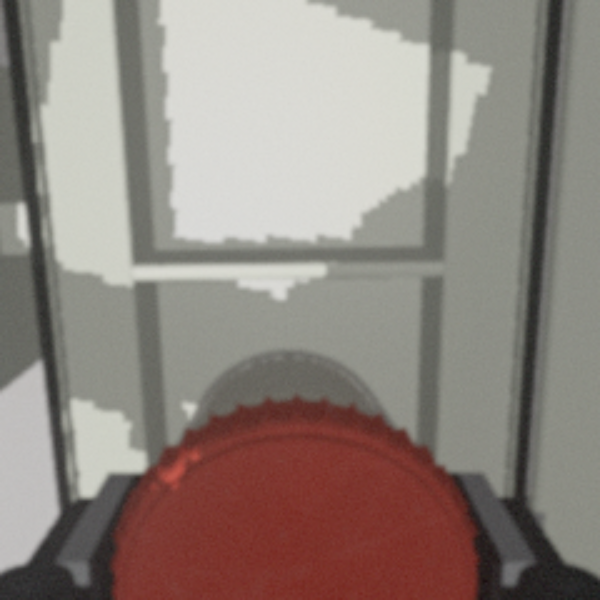

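The cup hangs centred in x over the insert: opening columns 133–443, cup ≈ 288. Its lower rim is at crop row 350 and the divider at row 270.

```bash
python3 - <<'E'
from h import *
v=snap("wrist");s=sensors.sense();print(s["tool_pos"])
Rb=Ro.from_euler('z',7.5,degrees=True); c=np.array([518.5,2.1,0])
q=lambda u,w,z:Rb.inv().apply(ray(v,160+u/2.5,60+w/2.5,z)-c).round(1)
print("div",q(133,270,37),q(443,270,37)); zb=s["tool_pos"][2]-29.5
print("bot",q(285,350,zb),q(215,390,zb),q(360,390,zb)); print("lid",q(290,402,zb+69-12),q(290,430,zb+69),q(116,560,zb+69),q(476,560,zb+69))
print("tcp",Rb.inv().apply(s["tool_pos"]-c))
E
```

```text
[528.45906799 -35.97115455  76.63606321]
div [-34.2   4.6  37. ] [41.4  4.6 37. ]
bot [  2.9 -12.9  47.1] [-14.  -22.8  47.1] [ 20.9 -22.9  47.1]
lid [  4.3  -7.  104.1] [  4.3  -7.4 116.1] [-22.5 -28.6 116.1] [ 33.  -28.7 116.1]
tcp [  4.90458394 -39.04536977  76.63606321]
```

```bash
python3 - <<'E'
from h import *
for n in("w2","w3","w4"):
    im=cv2.imread(f"pics/{n}.png"); print(n,[(a,b) for a,b in blobs((im,),*COL["red"],3000)])
v=snap("wrist");K=v[1];print(K)
s=sensors.sense();z0=s["tool_pos"][2]
for dz in (25,30,35,40,45):
    a,b=ray(v,202,288,z0+dz),ray(v,351,288,z0+dz); m=Ro.from_euler('z',7.5,degrees=True).inv().apply((a+b)/2-s["tool_pos"]);print(dz,np.linalg.norm(a-b).round(1),m.round(1))
E
```

```text
w2 [(array([395.4, 168.5]), array([  71,   69, 3235], dtype=int32)), (array([277. , 287.5]), array([  149,   130, 14846], dtype=int32))]
w3 [(array([278.4, 287.8]), array([  147,   129, 14546], dtype=int32))]
w4 [(array([278. , 286.6]), array([  147,   130, 14978], dtype=int32))]
[[298.45953683   0.         277.87794181]
 [  0.         298.45953683 208.23241948]
 [  0.           0.           1.        ]]
25 65.7 [-0.4 -0.1 25. ]
30 62.9 [-0.4  2.9 30. ]
35 60.1 [-0.4  5.9 35. ]
40 57.3 [-0.4  8.9 40. ]
45 54.5 [-0.4 11.9 45. ]
```

>>> play_rows --motion '[[[0.1, -0.1, 0.8, 0, 0, 0], [0.1, -0.1, 1.6, 0, 0, 0], [0.1, -0.1, 2.4, 0, 0, 0], [0.1, -0.1, 3.0, 0, 0, 0], [0.1, -0.1, 3.0, 0, 0, 0]]]'

```text
time: 6.25
tool_pos: [525.1, -34.7, 43.6]
tcp_rot: [-179.8, -0.0, 97.5]
ft_force: [0.5, -0.4, -0.6]
finger_gap: 59.5
grip_force: 65.1
```

>>> play_rows --motion '[[[0, 0, 0.2, 0, 0, 0], [0, 0, 0.4, 0, 0, 0], [0, 0, 0.6, 0, 0, 0], [0, 0, 0.6, 0, 0, 0]]]'

```text
time: 6.65
tool_pos: [526.3, -34.9, 39.1]
tcp_rot: [-180.0, -0.0, 97.5]
ft_force: [-0.1, 0.1, -0.5]
finger_gap: 59.3
grip_force: 65.1
```

>>> play_rows --motion '[[[0, 0, 0.2, 0, 0, 0], [0, 0, 0.4, 0, 0, 0], [0, 0, 0.5, 0, 0, 0], [0, 0, 0.5, 0, 0, 0]]]'

```text
time: 7.05
tool_pos: [526.8, -35.2, 36.1]
tcp_rot: [180.0, 0.0, 97.5]
ft_force: [-8.2, 0.0, 16.0]
finger_gap: 59.6
grip_force: 66.8
```

>>> play_rows --motion '[[[0, 0, -0.1, 0, 0, 0], [0, 0, -0.1, 0, 0, 0], [0, 0, -0.1, 0, 0, 0], [0, 0, -0.1, 0, 0, 0]]]' --jaw 0.95

```text
time: 7.45
tool_pos: [526.3, -34.9, 35.1]
tcp_rot: [-180.0, -0.0, 97.5]
ft_force: [-0.3, 0.1, -0.4]
finger_gap: 81.2
grip_force: 0.0
```

>>> play_rows --motion '[[[0, 0, -3, 0, 0, 0], [0, 0, -7, 0, 0, 0], [0, 0, -11, 0, 0, 0], [0, 0, -14, 0, 0, 0], [0, 0, -14, 0, 0, 0]]]'

```text
time: 7.95
tool_pos: [529.6, -35.4, 181.1]
tcp_rot: [179.5, 0.2, 97.5]
ft_force: [0.4, 0.1, 0.9]
finger_gap: 80.9
grip_force: 0.0
```

>>> play_rows --motion '[[[4, 0, 0, 0, 0, 0], [9, 0, 0, 0, 0, 0], [14, 0, 0, 0, 0, 0], [19, 0, 0, 0, 0, 0], [24, 0, 0, 0, 0, 0]]]' --jaw 1

```text
time: 8.45
tool_pos: [494.0, 204.7, 174.4]
tcp_rot: [-180.0, 0.0, 97.5]
ft_force: [1.2, -0.3, 0.3]
finger_gap: 85.7
grip_force: 0.0
```

```bash
sed -i 's/pur=((128,90/pur=((126,90/' h.py; python3 - <<'E'
from h import *
for n in("top","scene","wrist"):
    v=snap(n)
    for k in("red","yel"):
        for c,st in blobs(v,*COL[k],60): print(n,k,c,st,ray(v,c[0],c[1],62 if n=="scene" else 69).round(1))
print(sensors.sense()["tool_pos"],to([479.5,339.5,175],97.5))
E
```

```text
top red [292.  206.5] [ 17  16 207] [524.8 -36.1  69. ]
top red [185.2 217.2] [ 11  16 117] [477.9 350.5  69. ]
top yel [392.4 213.6] [ 16  16 201] [ 505.6 -400.5   69. ]
scene red [199.8 185.7] [ 17  10 129] [478.6 338.4  62. ]
scene red [280.7 221.5] [ 19  13 186] [528.7 -31.1  62. ]
scene yel [367.3 277.1] [ 22  13 235] [ 509.4 -398.6   62. ]
wrist red [287.3  34.8] [  78   77 4889] [481.6 341.3  69. ]
[493.59195277 205.86368909 174.1797135 ] (array([13.43,  0.42, -0.08]), array([-0.1, -0. ,  0.3]))
```

>>> play_rows --motion '[[[4, 0.3, 0, 0, 0, 0], [9, 0.6, 0, 0, 0, 0], [12.5, 0.6, 0, 0, 0, 0], [13.5, 0.6, 0, 0, 0, 0], [13.5, 0.6, 0, 0, 0, 0]]]'

```text
time: 9.1
tool_pos: [482.9, 337.6, 174.3]
tcp_rot: [-179.9, 0.0, 97.6]
ft_force: [0.7, -1.3, 0.1]
finger_gap: 85.6
grip_force: 0.0
```

>>> play_rows --motion '[[[0, 0, 4, 0, 0, 0], [0, 0, 9, 0, 0, 0], [0, 0, 13, 0, 0, 0], [0, 0, 14.5, 0, 0, 0], [0, 0, 14.5, 0, 0, 0]]]'

```text
time: 9.6
tool_pos: [481.7, 334.9, 27.6]
tcp_rot: [-179.7, 0.1, 97.4]
ft_force: [0.2, 0.1, -0.2]
finger_gap: 85.4
grip_force: 0.0
```

>>> play_rows --motion '[[[0, 0, 0, 0, 0, 0], [0, 0, 0, 0, 0, 0], [0, 0, 0, 0, 0, 0], [0, 0, 0, 0, 0, 0], [0, 0, 0, 0, 0, 0]]]' --jaw 0

```text
time: 10.1
tool_pos: [485.1, 338.7, 33.9]
tcp_rot: [179.8, -0.1, 97.5]
ft_force: [-2.7, -0.3, 5.3]
finger_gap: 59.2
grip_force: 63.0
```

>>> play_rows --motion '[[[0, 0, 0, 0, 0, 0], [0, 0, -2, 0, 0, 0], [0, 0, -6, 0, 0, 0], [0, 0, -10, 0, 0, 0], [0, 0, -14.5, 0, 0, 0]]]'

```text
time: 10.6
tool_pos: [483.3, 337.7, 178.4]
tcp_rot: [179.9, -0.0, 97.5]
ft_force: [1.7, 0.9, -1.6]
finger_gap: 59.3
grip_force: 65.0
```

```bash
cat >> h.py <<'E'
Rb=Ro.from_euler('z',7.5,degrees=True); c=np.array([522.3,3.1,0])
def inbox(p): return Rb.inv().apply(np.array(p)-c).round(1)
E
python3 - <<'E'
from h import *
v=snap("wrist")
print(blobs(v,*COL["red"],3000))
print(inbox(sensors.sense()["tool_pos"]),to(c+Rb.apply([0,38,175]),97.5))
E
```

```text
[(array([277.4, 276.4]), array([  146,   139, 15235], dtype=int32))]
[  9.2 338.6 188.7] (array([-30.06,  -0.96,   1.19]), array([ 0.8, -0.3,  0. ]))
```

>>> play_rows --motion '[[[-3, -0.1, 0, 0, 0, 0], [-7, -0.3, 0, 0, 0, 0], [-11, -0.5, 0, 0, 0, 0], [-15, -0.7, 0, 0, 0, 0], [-19, -0.9, 0, 0, 0, 0]]]'

```text
time: 11.15
tool_pos: [500.0, 146.8, 177.5]
tcp_rot: [179.8, -0.0, 97.6]
ft_force: [1.0, -0.1, -1.2]
finger_gap: 59.6
grip_force: 65.1
```

>>> play_rows --motion '[[[-4, 0, 0, 0, 0, 0], [-8, 0, 0, 0, 0, 0], [-10.5, 0, 0, 0, 0, 0], [-11.4, 0, 0, 0, 0, 0], [-11.4, 0, 0, 0, 0, 0]]]'

```text
time: 11.65
tool_pos: [514.9, 34.1, 176.8]
tcp_rot: [179.9, 0.0, 97.4]
ft_force: [0.2, 0.6, -2.2]
finger_gap: 59.2
grip_force: 65.1
```

>>> play_rows --motion '[[[0, 0, 1, 0, 0, 0], [0, 0, 4, 0, 0, 0], [0, 0, 7, 0, 0, 0], [0, 0, 9.5, 0, 0, 0], [0, 0, 9.5, 0, 0, 0]]]'

```text
time: 12.15
tool_pos: [510.3, 36.7, 75.6]
tcp_rot: [-179.5, -0.1, 97.6]
ft_force: [-0.3, -0.4, -1.6]
finger_gap: 59.8
grip_force: 65.3
```

>>> play_rows --motion '[[[0, 0, 0, 0, 0, 0], [0, 0, 0, 0, 0, 0], [0, 0, 0, 0, 0, 0], [0, 0, 0, 0, 0, 0]]]'

```text
time: 12.55
tool_pos: [515.1, 35.1, 81.7]
tcp_rot: [179.9, 0.0, 97.5]
ft_force: [0.6, -0.3, -1.1]
finger_gap: 59.5
grip_force: 65.3
```

```bash
python3 - <<'E'
from h import *
v=snap("wrist")
print(blobs(v,*COL["red"],3000))
p=sensors.sense()["tool_pos"];print(p,inbox(p))
cv2.imwrite("pics/w5c.png",cv2.resize(v[0][60:300,160:400],None,fx=2.5,fy=2.5))
E
```

```text
[(array([277.7, 279.1]), array([  146,   143, 15949], dtype=int32))]
[514.89575542  35.07794504  81.43421895] [-3.2 32.7 81.4]
```

View pics/w5c.png

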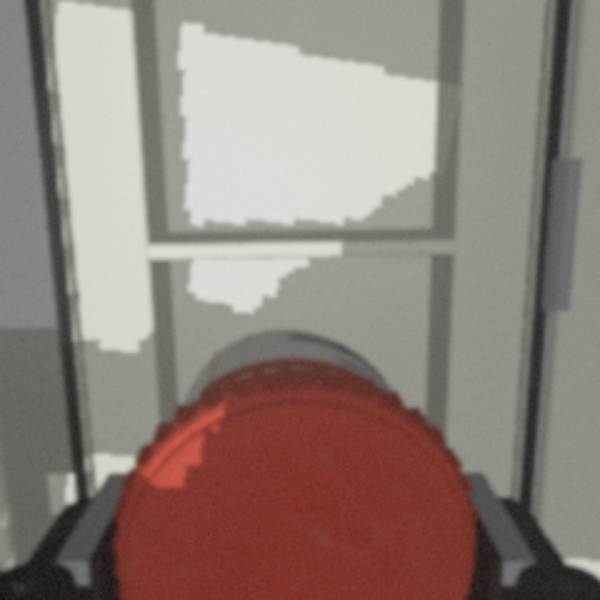

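The cup is slightly left of the opening (149–455, cup ≈ 290); divider at row 248, cup's lower rim at row 332.

```bash
python3 - <<'E'
from h import *
v=snap("wrist");s=sensors.sense();print(s["tool_pos"],inbox(s["tool_pos"]))
q=lambda u,w,z:inbox(ray(v,160+u/2.5,60+w/2.5,z))
print("div",q(149,248,37),q(455,248,37)); zb=s["tool_pos"][2]-33
print("bot",q(285,332,zb))
for z in(62,66,69):print("lid",z,q(290,400,zb+z),q(290,360,zb+z-13))
E
```

```text
[514.68586586  35.01545357  81.16151732] [-3.4 32.6 81.2]
div [-39.2  81.2  37. ] [36.7 81.2 37. ]
bot [-5.4 62.4 48.2]
lid 62 [ -4.   65.5 110.2] [-4.  68.6 97.2]
lid 66 [ -4.   66.8 114.2] [ -4.   69.7 101.2]
lid 69 [ -4.   67.8 117.2] [ -4.   70.5 104.2]
```

>>> play_rows --motion '[[[0.1, 0.1, 0.8, 0, 0, 0], [0.1, 0.3, 1.6, 0, 0, 0], [0.1, 0.3, 2.4, 0, 0, 0], [0.1, 0.3, 3.2, 0, 0, 0], [0.1, 0.3, 3.6, 0, 0, 0]]]'

```text
time: 13.15
tool_pos: [515.9, 36.5, 42.7]
tcp_rot: [-179.9, -0.0, 97.5]
ft_force: [0.3, 0.3, -1.4]
finger_gap: 59.1
grip_force: 65.4
```

>>> play_rows --motion '[[[0, 0, 0.1, 0, 0, 0], [0, 0, 0.2, 0, 0, 0], [0, 0, 0.3, 0, 0, 0], [0, 0, 0.4, 0, 0, 0]]]'

```text
time: 13.55
tool_pos: [517.3, 36.4, 40.6]
tcp_rot: [180.0, 0.0, 97.5]
ft_force: [0.3, -0.6, -0.4]
finger_gap: 59.1
grip_force: 65.4
```

>>> play_rows --motion '[[[0, 0, 0.1, 0, 0, 0], [0, 0, 0.2, 0, 0, 0], [0, 0, 0.3, 0, 0, 0], [0, 0, 0.3, 0, 0, 0]]]'

```text
time: 13.95
tool_pos: [517.3, 36.3, 38.9]
tcp_rot: [180.0, 0.0, 97.5]
ft_force: [-7.4, -0.7, 14.1]
finger_gap: 59.5
grip_force: 67.2
```

>>> play_rows --motion '[[[0, 0, -0.1, 0, 0, 0], [0, 0, -0.1, 0, 0, 0], [0, 0, -0.1, 0, 0, 0], [0, 0, -0.1, 0, 0, 0]]]' --jaw 0.95

```text
time: 14.35
tool_pos: [516.9, 36.5, 38.2]
tcp_rot: [-180.0, -0.0, 97.5]
ft_force: [0.0, -0.0, -0.2]
finger_gap: 81.2
grip_force: 0.0
```

>>> play_rows --motion '[[[0, 0, -3, 0, 0, 0], [0, 0, -7, 0, 0, 0], [0, 0, -11, 0, 0, 0], [0, 0, -14, 0, 0, 0], [0, 0, -14, 0, 0, 0]]]'

```text
time: 14.85
tool_pos: [520.2, 36.4, 184.1]
tcp_rot: [179.5, 0.1, 97.5]
ft_force: [1.2, -0.4, 0.4]
finger_gap: 81.1
grip_force: 0.0
```

>>> play_rows --motion '[[[-4, -0.6, 0, 0, 0, 0], [-9, -1.5, 0, 0, 0, 0], [-14, -2.3, 0, 0, 0, 0], [-18.5, -3, 0, 0, 0, 0], [-23, -3.5, 0, 0, 0, 0]]]' --jaw 1

```text
time: 15.35
tool_pos: [511.5, -198.0, 177.3]
tcp_rot: [-180.0, -0.0, 97.5]
ft_force: [0.2, -0.1, 0.8]
finger_gap: 85.4
grip_force: 0.0
```

>>> play_rows --motion '[[[-4.5, -0.8, 0, 0, 0, 0], [-9, -1.6, 0, 0, 0, 0], [-13, -2.4, 0, 0, 0, 0], [-16, -3.2, 0, 0, 0, 0], [-16, -3.2, 0, 0, 0, 0]]]'

```text
time: 15.85
tool_pos: [500.0, -362.6, 176.8]
tcp_rot: [-179.9, 0.0, 97.3]
ft_force: [-0.0, 0.3, 0.3]
finger_gap: 85.2
grip_force: 0.0
```

>>> play_rows --motion '[[[0, 0, 0, 0, 0, 0], [0, 0, 0, 0, 0, 0]]]'

```text
time: 16.05
tool_pos: [501.6, -357.8, 177.5]
tcp_rot: [-180.0, -0.1, 97.6]
ft_force: [0.2, -0.2, 0.2]
finger_gap: 85.6
grip_force: 0.0
```

```bash
python3 - <<'E'
from h import *
for n in("top","scene","wrist"):
    v=snap(n, n+"6.png")
    for k in("red","yel"):
        for c_,st in blobs(v,*COL[k],60): print(n,k,c_,st,ray(v,c_[0],c_[1],62 if n=="scene" else (74 if k=="red" else 69)).round(1))
print(sensors.sense()["tool_pos"],to([506.5,-399.5,175],97.5))
E
```

```text
top red [292.  206.5] [ 17  16 207] [523.9 -36.   74. ]
top red [271.2 209.3] [ 17  17 204] [512.1  39.2  74. ]
scene red [262.5 213.4] [ 19  12 169] [518.6  45.   62. ]
scene red [280.8 221.5] [ 19  13 184] [529.  -31.4  62. ]
scene yel [367.3 277. ] [ 22  15 252] [ 509.7 -398.3   62. ]
wrist red [ 75.4 411. ] [ 16  25 205] [ 318.6 -607.5   74. ]
wrist yel [277.3 245.9] [  63   60 2903] [ 506.3 -394.2   69. ]
[ 501.97930454 -357.76968257  178.24994568] (array([-4.2 , -0.1 ,  0.32]), array([ 0. , -0. ,  0.1]))
```

>>> play_rows --motion '[[[-2, 0, 0, 0, 0, 0], [-4, 0, 0, 0, 0, 0], [-4.2, 0, 0, 0, 0, 0], [-4.2, 0, 0, 0, 0, 0]]]'

```text
time: 16.6
tool_pos: [507.3, -400.1, 178.3]
tcp_rot: [180.0, -0.0, 97.5]
ft_force: [0.6, -0.2, -0.2]
finger_gap: 85.5
grip_force: 0.0
```

>>> play_rows --motion '[[[0, 0, 4, 0, 0, 0], [0, 0, 9, 0, 0, 0], [0, 0, 13, 0, 0, 0], [0, 0, 14.9, 0, 0, 0], [0, 0, 14.9, 0, 0, 0]]]'

```text
time: 17.1
tool_pos: [504.7, -397.0, 24.7]
tcp_rot: [-179.7, -0.4, 97.6]
ft_force: [-0.8, 0.1, -0.2]
finger_gap: 85.6
grip_force: 0.0
```

>>> play_rows --motion '[[[0, 0, 0, 0, 0, 0], [0, 0, 0, 0, 0, 0], [0, 0, 0, 0, 0, 0], [0, 0, 0, 0, 0, 0], [0, 0, 0, 0, 0, 0]]]' --jaw 0

```text
time: 17.6
tool_pos: [508.6, -402.0, 32.3]
tcp_rot: [179.8, 0.2, 97.5]
ft_force: [-1.2, 1.0, 7.3]
finger_gap: 59.4
grip_force: 65.1
```

>>> play_rows --motion '[[[0, 0, 0, 0, 0, 0], [0, 0, -2, 0, 0, 0], [0, 0, -6, 0, 0, 0], [0, 0, -10, 0, 0, 0], [0, 0, -14.5, 0, 0, 0]]]'

```text
time: 18.1
tool_pos: [506.8, -400.2, 175.7]
tcp_rot: [-180.0, -0.0, 97.5]
ft_force: [1.1, -0.2, -0.9]
finger_gap: 59.5
grip_force: 65.1
```

>>> play_rows --motion '[[[0, 0, 0, 0, 0, 0], [0, 0, 0, 0, 0, 0]]]'

```text
time: 18.3
tool_pos: [508.3, -401.6, 177.4]
tcp_rot: [179.8, 0.2, 97.5]
ft_force: [-0.5, -0.7, -1.5]
finger_gap: 59.7
grip_force: 65.1
```

```bash
python3 - <<'E'
from h import *
v=snap("wrist")
print(blobs(v,*COL["yel"],3000))
p=sensors.sense()["tool_pos"];print(p,inbox(p),to(c+Rb.apply([1,-113,175]),97.5))
E
```

```text
[(array([279.2, 285.9]), array([  146,   132, 14719], dtype=int32))]
[ 507.28659573 -400.70071545  174.89513774] [ -67.6 -398.4  174.9] (array([28.54,  6.87, -0.03]), array([0.1, 0.1, 0. ]))
```

>>> play_rows --motion '[[[4, 1, 0, 0, 0, 0], [8.5, 2, 0, 0, 0, 0], [13, 3, 0, 0, 0, 0], [17, 4, 0, 0, 0, 0], [21, 5, 0, 0, 0, 0]]]'

```text
time: 18.85
tool_pos: [527.8, -183.6, 171.9]
tcp_rot: [-179.8, -0.1, 97.5]
ft_force: [0.4, 0.0, -2.2]
finger_gap: 59.7
grip_force: 65.2
```

>>> play_rows --motion '[[[4, 1, 0, 0, 0, 0], [7.5, 1.9, 0, 0, 0, 0], [7.5, 1.9, 0, 0, 0, 0], [7.5, 1.9, 0, 0, 0, 0]]]'

```text
time: 19.25
tool_pos: [537.2, -108.0, 172.5]
tcp_rot: [-179.8, -0.1, 97.6]
ft_force: [0.7, -0.6, -1.4]
finger_gap: 59.5
grip_force: 65.2
```

>>> play_rows --motion '[[[0, 0, 1, 0, 0, 0], [0, 0, 4, 0, 0, 0], [0, 0, 7, 0, 0, 0], [0, 0, 9.6, 0, 0, 0], [0, 0, 9.6, 0, 0, 0]]]'

```text
time: 19.75
tool_pos: [533.9, -109.2, 72.6]
tcp_rot: [-179.5, -0.2, 97.4]
ft_force: [-1.5, 0.2, -2.2]
finger_gap: 59.6
grip_force: 65.2
```

>>> play_rows --motion '[[[0, 0, 0, 0, 0, 0], [0, 0, 0, 0, 0, 0], [0, 0, 0, 0, 0, 0], [0, 0, 0, 0, 0, 0]]]'

```text
time: 20.15
tool_pos: [539.2, -109.4, 79.8]
tcp_rot: [179.9, 0.1, 97.5]
ft_force: [-0.9, 0.7, -0.9]
finger_gap: 59.7
grip_force: 65.3
```

```bash
python3 - <<'E'
from h import *
v=snap("wrist")
p=sensors.sense()["tool_pos"];print(p,inbox(p))
cv2.imwrite("pics/w7c.png",cv2.resize(v[0][60:300,160:400],None,fx=2.5,fy=2.5))
E
```

```text
[ 538.9744267  -109.2823896    79.49427501] [   1.9 -113.6   79.5]
```

View pics/w7c.png

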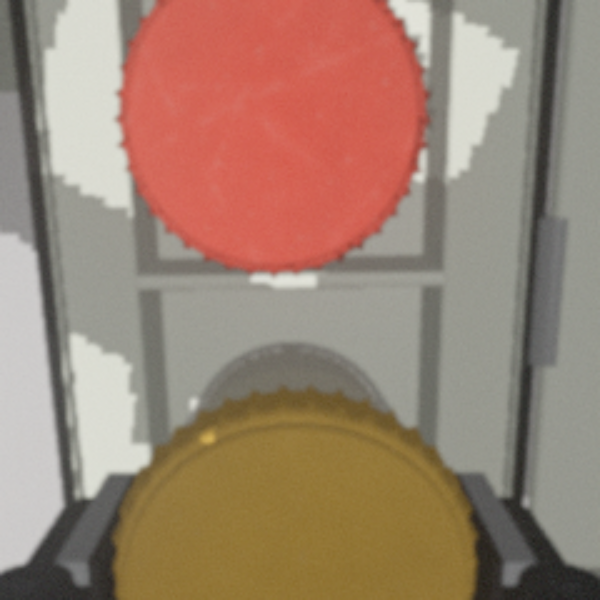

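Yellow cup over the -113 compartment: opening 137–443 is centred on it, and its lower rim (row 343) is about 3 mm close to the divider (row 280). I'll shift -3 mm and lower.

>>> play_rows --motion '[[[-0.2, 0, 0.8, 0, 0, 0], [-0.3, 0, 1.6, 0, 0, 0], [-0.3, 0, 2.4, 0, 0, 0], [-0.3, 0, 3.2, 0, 0, 0], [-0.3, 0, 3.6, 0, 0, 0]]]'

```text
time: 20.7
tool_pos: [537.6, -111.7, 40.6]
tcp_rot: [-179.9, -0.1, 97.5]
ft_force: [-1.1, -0.8, -1.7]
finger_gap: 59.4
grip_force: 65.3
```

>>> play_rows --motion '[[[0, 0, 0.1, 0, 0, 0], [0, 0, 0.2, 0, 0, 0], [0, 0, 0.3, 0, 0, 0], [0, 0, 0.4, 0, 0, 0]]]'

```text
time: 21.1
tool_pos: [538.9, -112.1, 38.6]
tcp_rot: [180.0, 0.0, 97.5]
ft_force: [-0.3, 0.4, -1.4]
finger_gap: 59.4
grip_force: 65.3
```

>>> play_rows --motion '[[[0, 0, 0.1, 0, 0, 0], [0, 0, 0.2, 0, 0, 0], [0, 0, 0.2, 0, 0, 0]]]'

```text
time: 21.4
tool_pos: [538.9, -112.2, 37.3]
tcp_rot: [180.0, 0.0, 97.5]
ft_force: [-4.0, 0.8, 6.0]
finger_gap: 59.6
grip_force: 66.0
```

>>> play_rows --motion '[[[0, 0, -0.1, 0, 0, 0], [0, 0, -0.1, 0, 0, 0], [0, 0, -0.1, 0, 0, 0], [0, 0, -0.1, 0, 0, 0]]]' --jaw 0.95

```text
time: 21.8
tool_pos: [538.5, -112.0, 37.2]
tcp_rot: [-180.0, -0.0, 97.5]
ft_force: [0.6, 0.6, 0.2]
finger_gap: 81.3
grip_force: 0.0
```

>>> play_rows --motion '[[[0, 0, -3, 0, 0, 0], [0, 0, -7, 0, 0, 0], [0, 0, -12, 0, 0, 0], [0, 0, -17, 0, 0, 0], [0, 0, -20, 0, 0, 0]]]'

```text
time: 22.3
tool_pos: [539.9, -112.4, 242.2]
tcp_rot: [179.7, 0.1, 97.5]
ft_force: [0.4, -0.1, -0.4]
finger_gap: 81.3
grip_force: 0.0
```

>>> play_rows --motion '[[[-4, -3, 0, 0, 0, 0], [-8, -6, 0, 0, 0, 0], [-8, -6, 0, 0, 0, 0], [-8, -6, 0, 0, 0, 0], [-8, -6, 0, 0, 0, 0]]]' --jaw 0

```text
time: 22.8
tool_pos: [489.8, -198.6, 237.1]
tcp_rot: [180.0, -0.0, 97.5]
ft_force: [-0.1, -1.0, -0.6]
finger_gap: 7.9
grip_force: 0.0
```

```bash
python3 - <<'E'
from h import *
v=snap("top");s=snap("scene")
p=sensors.sense()["tool_pos"];print(p,inbox(p))
for k in("red","yel","blue"):
    for c_,st in blobs(v,*COL[k],40): print(k,c_,st,inbox(ray(v,*c_,74)))
a=cv2.resize(v[0][140:265,165:345],None,fx=4.4,fy=4.4)[:,:400*2]; b=cv2.resize(s[0][150:270,160:360],None,fx=4,fy=4)
cv2.imwrite("pics/c8.png",b)
E
```

```text
[ 489.99923131 -198.14588581  237.08976   ] [ -58.3 -195.3  237.1]
red [80.4 80.5] [ 8  9 48] [571.2 705.3  74. ]
red [292.  206.4] [ 17  16 206] [ -3.2 -39.   74. ]
red [271.2 209.3] [ 17  17 204] [-5.4 37.2 74. ]
yel [312.3 203.3] [ 16  16 186] [   0.  -113.6   74. ]
blue [71.1 93.2] [ 9  8 50] [523.7 742.4  74. ]
blue [208.7 101.2] [ 17  14 140] [433.3 226.8  74. ]
blue [133.7 202. ] [ 9  8 52] [ 77.2 531.2  74. ]
```

View pics/c8.png

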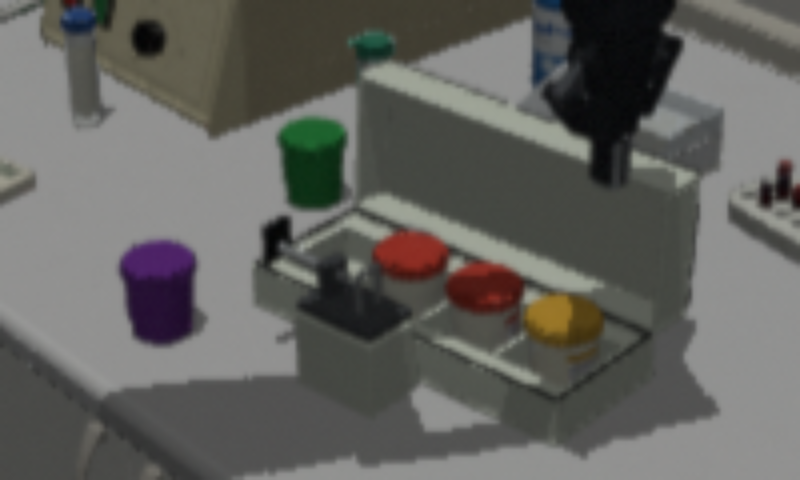

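All three cups (410,265), (485,300), (563,330) are seated; there's no blue cup. Now behind the lid with shut fingers.

>>> play_rows --motion '[[[2, 4, 0, 0, 0, 0], [5, 8, 0, 0, 0, 0], [8, 12, 0, 0, 0, 0], [11, 16, 0, 0, 0, 0], [14, 20, 0, 0, 0, 0]]]'

```text
time: 23.4
tool_pos: [670.9, -31.0, 237.0]
tcp_rot: [-180.0, -0.0, 97.6]
ft_force: [0.4, -0.3, 1.0]
finger_gap: 0.1
grip_force: 0.0
```

>>> play_rows --motion '[[[4, 0.8, 0, 0, 0, 0], [8.5, 0.8, 0, 0, 0, 0], [12.5, 0.8, 0, 0, 0, 0], [12.5, 0.8, 0, 0, 0, 0], [12.5, 0.8, 0, 0, 0, 0]]]'

```text
time: 23.9
tool_pos: [660.8, 93.2, 236.9]
tcp_rot: [-180.0, 0.0, 97.8]
ft_force: [0.3, -0.9, 0.1]
finger_gap: 0.0
grip_force: 0.0
```

```bash
python3 - <<'E'
from h import *
p=sensors.sense()["tool_pos"];print(p,inbox(p))
v=snap("wrist","w9.png")
E
```

```text
[660.76018971  93.19460862 236.90507815] [149.   71.3 236.9]
```

View pics/w9.png

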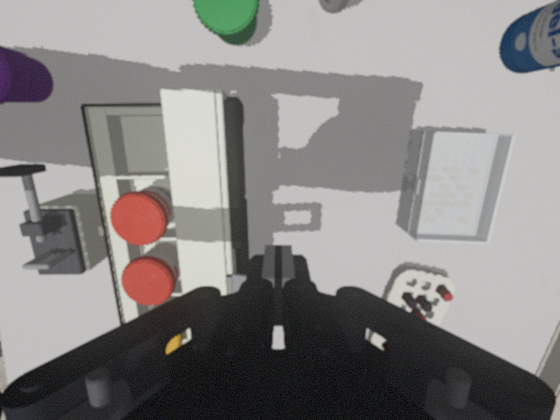

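>>> play_rows --motion '[[[0, 0, 3, 0, 0, 0], [0, 0, 6, 0, 0, 0], [0, 0, 8.5, 0, 0, 0], [0, 0, 9.7, 0, 0, 0], [0, 0, 9.7, 0, 0, 0]]]'

```text
time: 24.45
tool_pos: [659.7, 89.7, 137.8]
tcp_rot: [-179.8, -0.0, 97.5]
ft_force: [-0.3, 0.4, 0.3]
finger_gap: -0.2
grip_force: 0.0
```

>>> play_rows --motion '[[[0, -1.1, 0, 0, 0, 0], [0, -2.4, -0.6, 0, 0, 0], [0, -4.1, -1.1, 0, 0, 0], [0, -6.6, -1.7, 0, 0, 0], [0, -9.1, -1.8, 0, 0, 0]]]'

```text
time: 24.95
tool_pos: [573.0, 78.5, 162.1]
tcp_rot: [179.6, 0.0, 97.5]
ft_force: [4.1, 0.4, -1.1]
finger_gap: 0.2
grip_force: 1.7
```

```bash
python3 - <<'E'
from h import *
p=sensors.sense()["tool_pos"];print(p,inbox(p))
E
```

```text
[573.0183357   78.46436475 162.10692017] [ 60.1  68.1 162.1]
```

Pushing as planned (4 N). Continue.

>>> play_rows --motion '[[[0, -2.5, 0.6, 0, 0, 0], [0, -5, 1.5, 0, 0, 0], [0, -6.8, 2.6, 0, 0, 0], [0, -8.4, 3.8, 0, 0, 0], [0, -9.2, 4.8, 0, 0, 0]]]'

```text
time: 25.45
tool_pos: [480.4, 66.2, 112.5]
tcp_rot: [179.8, 0.0, 97.5]
ft_force: [-0.9, -0.3, 2.8]
finger_gap: 0.0
grip_force: 1.2
```

>>> play_rows --motion '[[[0, -0.6, 0.8, 0, 0, 0], [0, -0.9, 1.5, 0, 0, 0], [0, -1.2, 1.9, 0, 0, 0], [0, -1.2, 2.1, 0, 0, 0]]]'

```text
time: 25.85
tool_pos: [468.1, 65.2, 89.9]
tcp_rot: [180.0, 0.0, 97.5]
ft_force: [-4.6, -1.7, 8.8]
finger_gap: -0.2
grip_force: 4.5
```

```bash
python3 - <<'E'
from h import *
s=sensors.sense();p=s["tool_pos"];print(p,inbox(p),s["ft_force"])
E
```

```text
[468.11543279  65.19579224  89.87505496] [-45.6  68.6  89.9] [-4.5945682  -1.67057039  8.7756982 ]
```

>>> play_rows --motion '[[[0, 0, -1, 0, 0, 0], [1.5, -0.3, -1, 0, 0, 0], [2.6, -0.3, -1, 0, 0, 0], [2.6, -0.3, 0, 0, 0, 0], [2.6, -0.3, 0.3, 0, 0, 0]]]'

```text
time: 26.35
tool_pos: [462.4, 91.5, 86.4]
tcp_rot: [179.9, -0.1, 97.6]
ft_force: [0.4, 5.2, 9.1]
finger_gap: 0.4
grip_force: 4.5
```

>>> play_rows --motion '[[[0, 0, 0.3, 0, 0, 0], [0, 0, 0.6, 0, 0, 0], [0, 0, 0.8, 0, 0, 0], [0, 0, 0.8, 0, 0, 0]]]'

```text
time: 26.75
tool_pos: [462.9, 91.6, 84.2]
tcp_rot: [179.9, -0.1, 97.6]
ft_force: [-27.7, 2.7, 60.3]
finger_gap: 0.4
grip_force: 29.9
```

```bash
python3 - <<'E'
from h import *
s=sensors.sense();p=s["tool_pos"];print(p,inbox(p),s["ft_force"])
v=snap("wrist","w10.png")
E
```

```text
[462.92428044  91.6393665   84.16886952] [-47.3  95.5  84.2] [-27.69558391   2.7126955   60.27504897]
```

View pics/w10.png

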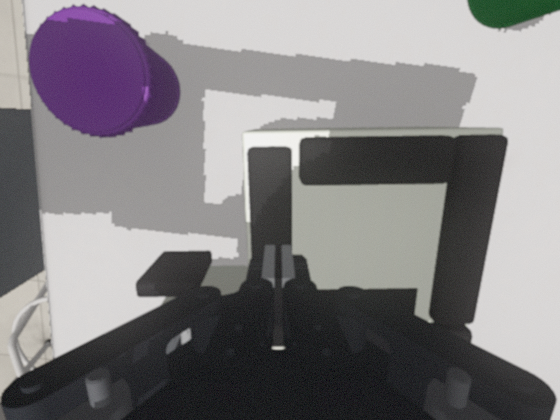

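Front left is home: 60 N at z 84. Picture: left side rim at (378,160), back rim at (475,230), both still proud. Next the left side and back left.

>>> play_rows --motion '[[[0, 0, -2, 0, 0, 0], [2.5, 2.3, -2, 0, 0, 0], [5, 4.7, -2, 0, 0, 0], [5, 4.7, -2, 0, 0, 0], [5, 4.7, -1, 0, 0, 0]]]'

```text
time: 27.3
tool_pos: [502.6, 146.9, 88.7]
tcp_rot: [179.9, -0.0, 97.6]
ft_force: [1.8, 6.3, 9.1]
finger_gap: 0.4
grip_force: 4.8
```

>>> play_rows --motion '[[[0, 0, 0.3, 0, 0, 0], [0, 0, 0.6, 0, 0, 0], [0, 0, 0.9, 0, 0, 0], [0, 0, 0.9, 0, 0, 0], [0, 0, 0.9, 0, 0, 0]]]'

```text
time: 27.8
tool_pos: [502.7, 146.7, 84.3]
tcp_rot: [179.8, -0.1, 97.5]
ft_force: [-18.7, 0.6, 45.3]
finger_gap: 0.4
grip_force: 23.2
```

>>> play_rows --motion '[[[0, 0, -2, 0, 0, 0], [-2, 2.4, -2, 0, 0, 0], [-3.9, 4.9, -2, 0, 0, 0], [-3.9, 4.9, -2, 0, 0, 0], [-3.9, 4.9, -0.9, 0, 0, 0]]]'

```text
time: 28.3
tool_pos: [555.7, 112.9, 88.3]
tcp_rot: [179.9, 0.0, 97.4]
ft_force: [4.4, -4.8, 8.5]
finger_gap: -0.0
grip_force: 4.9
```

>>> play_rows --motion '[[[0, 0, 0.3, 0, 0, 0], [0, 0, 0.6, 0, 0, 0], [0, 0, 0.9, 0, 0, 0], [0, 0, 0.9, 0, 0, 0], [0, 0, 0.9, 0, 0, 0]]]'

```text
time: 28.8
tool_pos: [555.6, 113.2, 84.4]
tcp_rot: [179.9, 0.1, 97.6]
ft_force: [-19.7, -9.0, 47.0]
finger_gap: -0.2
grip_force: 23.5
```

```bash
python3 - <<'E'
from h import *
s=sensors.sense();p=s["tool_pos"];print(p,inbox(p),s["ft_force"])
E
```

```text
[555.60453763 113.22456843  84.39327743] [ 47.4 104.8  84.4] [-19.66732345  -8.98926237  47.01277014]
```

Both are home. Back middle, back right, right side.

>>> play_rows --motion '[[[0, 0, -2, 0, 0, 0], [-4, 0, -2, 0, 0, 0], [-8, 0.1, -2, 0, 0, 0], [-10.6, 0.1, -2, 0, 0, 0], [-10.6, 0.1, -1, 0, 0, 0]]]'

```text
time: 29.3
tool_pos: [569.8, 6.3, 89.2]
tcp_rot: [180.0, 0.1, 97.4]
ft_force: [0.0, -6.5, 8.5]
finger_gap: -0.1
grip_force: 4.8
```

>>> play_rows --motion '[[[0, 0, 0.3, 0, 0, 0], [0, 0, 0.6, 0, 0, 0], [0, 0, 1, 0, 0, 0], [0, 0, 1, 0, 0, 0], [0, 0, 1, 0, 0, 0]]]'

```text
time: 29.8
tool_pos: [569.8, 8.2, 84.4]
tcp_rot: [180.0, 0.2, 97.6]
ft_force: [-25.5, -9.3, 50.6]
finger_gap: -0.4
grip_force: 25.4
```

>>> play_rows --motion '[[[0, 0, -2, 0, 0, 0], [-4, 0, -2, 0, 0, 0], [-8, 0.1, -2, 0, 0, 0], [-10.6, 0.1, -2, 0, 0, 0], [-10.6, 0.1, -1, 0, 0, 0]]]'

```text
time: 30.3
tool_pos: [585.0, -97.9, 89.2]
tcp_rot: [179.9, 0.1, 97.4]
ft_force: [0.4, -7.0, 9.3]
finger_gap: -0.1
grip_force: 4.8
```

>>> play_rows --motion '[[[0, 0, 0.3, 0, 0, 0], [0, 0, 0.6, 0, 0, 0], [0, 0, 1, 0, 0, 0], [0, 0, 1, 0, 0, 0], [0, 0, 1, 0, 0, 0]]]'

```text
time: 30.8
tool_pos: [585.1, -96.1, 84.4]
tcp_rot: [180.0, 0.2, 97.6]
ft_force: [-22.9, -4.8, 47.1]
finger_gap: 0.1
grip_force: 23.5
```

>>> play_rows --motion '[[[0, 0, -2, 0, 0, 0], [-2, -2.4, -2, 0, 0, 0], [-3.9, -4.9, -2, 0, 0, 0], [-3.9, -4.9, -2, 0, 0, 0], [-3.9, -4.9, -1, 0, 0, 0]]]'

```text
time: 31.3
tool_pos: [541.2, -139.8, 89.0]
tcp_rot: [180.0, -0.0, 97.5]
ft_force: [-6.4, -2.5, 10.7]
finger_gap: -0.1
grip_force: 4.8
```

>>> play_rows --motion '[[[0, 0, 0.3, 0, 0, 0], [0, 0, 0.6, 0, 0, 0], [0, 0, 1, 0, 0, 0], [0, 0, 1, 0, 0, 0], [0, 0, 1, 0, 0, 0]]]'

```text
time: 31.8
tool_pos: [541.7, -139.9, 84.2]
tcp_rot: [-180.0, 0.0, 97.6]
ft_force: [-28.5, 4.8, 54.1]
finger_gap: 0.3
grip_force: 27.3
```

```bash
python3 - <<'E'
from h import *
s=sensors.sense();p=s["tool_pos"];print(p,inbox(p),s["ft_force"])
E
```

```text
[ 541.72318173 -139.90555362   84.19104164] [   0.6 -144.3   84.2] [-28.51686129   4.79086617  54.13681869]
```

>>> play_rows --motion '[[[0, 0, -2, 0, 0, 0], [2.5, -2.4, -2, 0, 0, 0], [4.9, -4.9, -2, 0, 0, 0], [4.9, -4.9, -2, 0, 0, 0], [4.9, -4.9, -1, 0, 0, 0]]]'

```text
time: 32.3
tool_pos: [486.7, -97.0, 89.1]
tcp_rot: [179.9, -0.0, 97.6]
ft_force: [-6.2, 3.8, 9.1]
finger_gap: -0.2
grip_force: 4.8
```

>>> play_rows --motion '[[[0, 0, 0.3, 0, 0, 0], [0, 0, 0.6, 0, 0, 0], [0, 0, 1, 0, 0, 0], [0, 0, 1, 0, 0, 0], [0, 0, 1, 0, 0, 0]]]'

```text
time: 32.8
tool_pos: [487.4, -97.3, 84.1]
tcp_rot: [-180.0, -0.1, 97.6]
ft_force: [-31.0, 13.0, 60.8]
finger_gap: -0.0
grip_force: 30.6
```

>>> play_rows --motion '[[[0, 0, -4, 0, 0, 0], [0, 0, -9, 0, 0, 0], [0, 0, -13, 0, 0, 0], [0, 0, -15, 0, 0, 0], [0, 0, -15, 0, 0, 0]]]'

```text
time: 33.3
tool_pos: [489.5, -99.1, 232.6]
tcp_rot: [179.6, 0.2, 97.6]
ft_force: [0.6, -0.3, -0.3]
finger_gap: -0.0
grip_force: 0.0
```

>>> play_rows --motion '[[[0, 0, 0, 0, 0, 0], [0, 0, 0, 0, 0, 0], [0, 0, 0, 0, 0, 0]]]'

```text
time: 33.6
tool_pos: [485.7, -98.4, 227.1]
tcp_rot: [-179.8, -0.1, 97.5]
ft_force: [-0.9, 0.6, 0.5]
finger_gap: -0.1
grip_force: 0.0
```

```bash
python3 - <<'E'
from h import *
s=sensors.sense();p=s["tool_pos"];print(p,inbox(p),s["ft_force"])
v=snap("wrist","w11.png")
E
```

```text
[485.67701203 -98.39902965 227.11607484] [-49.6 -95.9 227.1] [-0.87953779  0.64782615  0.52515304]
```

View pics/w11.png

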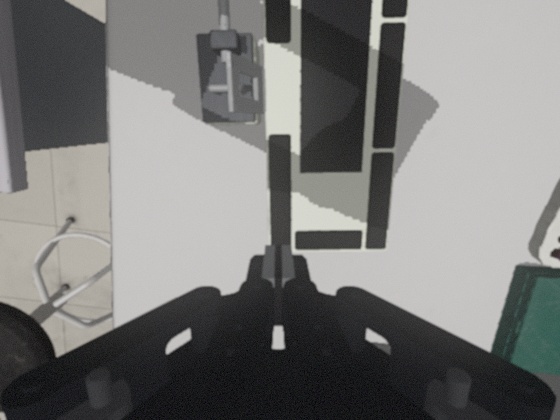

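The lid is shut with all seven rim sections down; the hasp stands at about (245,85) near the staple (220,88). Check its angle by projection.

```bash
python3 - <<'E'
from h import *
v=snap("wrist")
for th in(0.9,1.2,1.5,1.75):
    print(th,[proj(v,c+Rb.apply([-64-64*np.cos(th),y,80+64*np.sin(th)])).round() for y in(-20,20)])
print("hinge",[proj(v,c+Rb.apply([-64,y,80])).round() for y in(-20,20)],"staple top",proj(v,c+Rb.apply([-93,0,110])).round())
cv2.imwrite("pics/h.png",cv2.resize(v[0][20:140,180:300],None,fx=5,fy=5,interpolation=cv2.INTER_CUBIC))
E
```

```text
0.9 [array([207., 115.]), array([204.,  58.])]
1.2 [array([227., 115.]), array([224.,  55.])]
1.5 [array([252., 115.]), array([250.,  54.])]
1.75 [array([274., 115.]), array([274.,  54.])]
hinge [array([263., 117.]), array([262.,  70.])] staple top [225.  90.]
```

View pics/h.png

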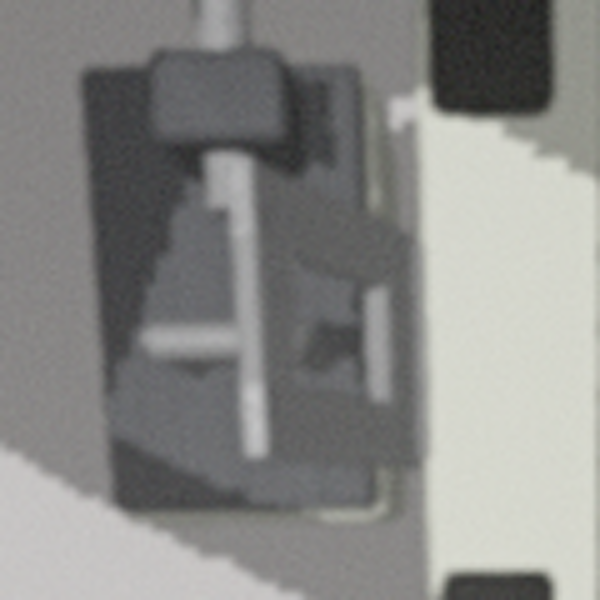

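Hasp end bar at crop column 250, so it leans at about 1.24 rad, with room behind it. I'll go behind it at y=-17 and swing it down.

>>> play_rows --motion '[[[4, 0, 0, 0, 0, 0], [7.9, 0, 2, 0, 0, 0], [7.9, 0, 6, 0, 0, 0], [7.9, 0, 10, 0, 0, 0], [7.9, 0, 11.2, 0, 0, 0]]]'

```text
time: 34.2
tool_pos: [472.6, -19.5, 112.4]
tcp_rot: [-179.6, -0.1, 97.6]
ft_force: [-0.2, 0.2, -0.6]
finger_gap: 0.3
grip_force: 0.0
```

>>> play_rows --motion '[[[0, 0, 0, 0, 0, 0], [0, 0, 0, 0, 0, 0], [0, 0, 0, 0, 0, 0]]]'

```text
time: 34.5
tool_pos: [477.8, -21.0, 119.7]
tcp_rot: [179.8, 0.1, 97.5]
ft_force: [-0.2, -1.0, 0.6]
finger_gap: -0.2
grip_force: 0.0
```

```bash
python3 - <<'E'
from h import *
s=sensors.sense();p=s["tool_pos"];print(p,inbox(p),s["ft_force"])
E
```

```text
[477.78158159 -20.95709467 119.7453553 ] [-47.3 -18.  119.7] [-0.20022115 -1.03985402  0.56696688]
```

>>> play_rows --motion '[[[0.1, -2.1, 0.2, 0, 0, 0], [0.1, -3.7, 0, 0, 0, 0], [0.1, -5.1, 0.6, 0, 0, 0], [0.1, -6.1, 1.8, 0, 0, 0], [0.1, -6.5, 2.7, 0, 0, 0]]]'

```text
time: 35.0
tool_pos: [412.3, -28.5, 91.7]
tcp_rot: [179.8, 0.1, 97.5]
ft_force: [0.4, -1.1, 0.9]
finger_gap: -0.1
grip_force: 0.3
```

>>> play_rows --motion '[[[0, -0.1, 0.3, 0, 0, 0], [0, -0.1, 0.5, 0, 0, 0], [0, -0.1, 0.7, 0, 0, 0], [0, -0.1, 0.8, 0, 0, 0]]]'

```text
time: 35.4
tool_pos: [411.0, -28.1, 82.5]
tcp_rot: [180.0, 0.0, 97.5]
ft_force: [0.1, -0.2, 0.4]
finger_gap: 0.1
grip_force: 0.2
```

```bash
python3 - <<'E'
from h import *
s=sensors.sense();p=s["tool_pos"];print(p,inbox(p),s["ft_force"])
E
```

```text
[410.99633677 -28.08754386  82.52501851] [-114.4  -16.4   82.5] [ 0.11672177 -0.15197545  0.39876922]
```

>>> play_rows --motion '[[[0, 0, 0.1, 0, 0, 0], [0, 0, 0.2, 0, 0, 0], [0, 0, 0.3, 0, 0, 0]]]'

```text
time: 35.7
tool_pos: [411.3, -28.2, 81.2]
tcp_rot: [180.0, 0.0, 97.5]
ft_force: [-10.1, 0.8, 25.0]
finger_gap: 0.3
grip_force: 12.4
```

>>> play_rows --motion '[[[0, 0, 0.2, 0, 0, 0], [0, 0, 0.2, 0, 0, 0]]]'

```text
time: 35.9
tool_pos: [411.4, -28.3, 80.8]
tcp_rot: [180.0, 0.0, 97.5]
ft_force: [-17.5, 1.1, 35.7]
finger_gap: -0.1
grip_force: 17.5
```

>>> play_rows --motion '[[[0, 0, -3, 0, 0, 0], [0, 0, -7.5, 0, 0, 0], [4, 0.5, -8.5, 0, 0, 0], [9, 1.5, -8.5, 0, 0, 0], [14.6, 2.1, -8.5, 0, 0, 0]]]'

```text
time: 36.4
tool_pos: [413.3, 113.5, 163.6]
tcp_rot: [179.8, -0.0, 97.4]
ft_force: [0.4, -0.2, -0.8]
finger_gap: -0.2
grip_force: 0.0
```

>>> play_rows --motion '[[[0, 0, 0, 0, 0, 0], [0, 0, 0, 0, 0, 0], [0, 0, 0, 0, 0, 0], [0, 0, 0, 0, 0, 0]]]'

```text
time: 36.8
tool_pos: [412.5, 111.0, 162.2]
tcp_rot: [-180.0, 0.0, 97.4]
ft_force: [0.2, -0.3, 0.9]
finger_gap: 0.2
grip_force: 0.0
```

```bash
python3 - <<'E'
from h import *
s=sensors.sense();p=s["tool_pos"];print(p,inbox(p),s["ft_force"])
v=snap("top")
for y in(98,58): print(y,proj(v,c+Rb.apply([-93,y,116])).round(1))
w=snap("scene")
a=cv2.resize(v[0][200:260,220:320],None,fx=6,fy=6,interpolation=cv2.INTER_CUBIC)
b=cv2.resize(w[0][180:270,200:320],None,fx=5,fy=5,interpolation=cv2.INTER_CUBIC)
cv2.imwrite("pics/p1.png",b)
E
```

```text
[412.47636264 110.95382025 162.16762123] [-94.8 121.3 162.2] [ 0.2053394  -0.2669958   0.87383683]
98 [256.4 233.5]
58 [267.8 232.2]
```

View pics/p1.png

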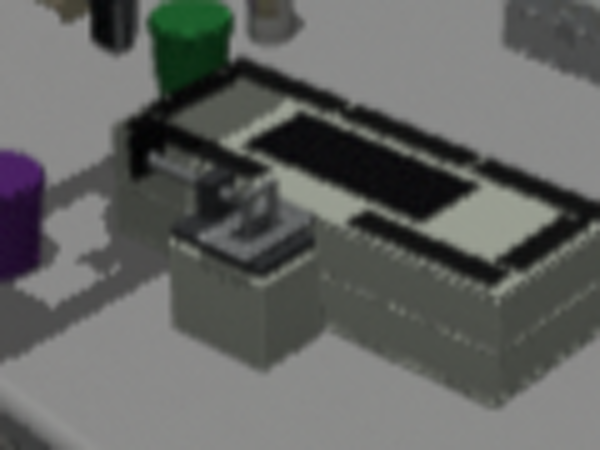

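The hasp lies level with the staple through its slot at (258,215); the pin handle is still drawn back at (143,150). Now lower beyond the handle and push.

>>> play_rows --motion '[[[0.6, 0.2, 0, 0, 0, 0], [0.6, 0.2, 3, 0, 0, 0], [0.6, 0.2, 6, 0, 0, 0], [0.6, 0.2, 6.9, 0, 0, 0], [0.6, 0.2, 6.9, 0, 0, 0]]]'

```text
time: 37.4
tool_pos: [412.2, 118.0, 91.9]
tcp_rot: [-179.8, 0.0, 97.5]
ft_force: [-0.2, -0.5, 0.3]
finger_gap: 0.0
grip_force: 0.0
```

>>> play_rows --motion '[[[-1.2, 0, 0, 0, 0, 0], [-2.2, 0, 0, 0, 0, 0], [-3.2, 0, 0, 0, 0, 0], [-4.1, 0, 0, 0, 0, 0], [-4.9, 0, 0, 0, 0, 0]]]'

```text
time: 37.9
tool_pos: [420.9, 68.9, 94.2]
tcp_rot: [179.9, -0.0, 97.5]
ft_force: [0.8, 2.7, 2.1]
finger_gap: -0.4
grip_force: 1.4
```

>>> play_rows --motion '[[[-0.2, 0, 0, 0, 0, 0], [-0.3, 0, 0, 0, 0, 0], [-0.4, 0, 0, 0, 0, 0]]]'

```text
time: 38.2
tool_pos: [420.4, 65.8, 93.3]
tcp_rot: [-180.0, -0.0, 97.5]
ft_force: [0.0, 1.3, 1.5]
finger_gap: -0.0
grip_force: 1.3
```

```bash
python3 - <<'E'
from h import *
s=sensors.sense();p=s["tool_pos"];print(p,inbox(p),s["ft_force"])
E
```

```text
[420.40651923  65.83169681  93.2704322 ] [-92.8  75.5  93.3] [0.02132447 1.2603447  1.49500695]
```

Still sliding; push on to the stop.

>>> play_rows --motion '[[[-0.1, 0, 0, 0, 0, 0], [-0.2, 0, 0, 0, 0, 0], [-0.3, 0, 0, 0, 0, 0], [-0.3, 0, 0, 0, 0, 0]]]'

```text
time: 38.6
tool_pos: [420.5, 65.2, 93.3]
tcp_rot: [-180.0, -0.2, 97.6]
ft_force: [-0.8, 14.5, 3.7]
finger_gap: -0.3
grip_force: 7.4
```

>>> play_rows --motion '[[[-0.1, 0, 0, 0, 0, 0], [-0.2, 0, 0, 0, 0, 0], [-0.2, 0, 0, 0, 0, 0]]]'

```text
time: 38.9
tool_pos: [420.5, 65.1, 93.3]
tcp_rot: [-180.0, -0.4, 97.6]
ft_force: [-2.7, 25.1, 5.1]
finger_gap: -0.3
grip_force: 12.6
```

>>> play_rows --motion '[[[1.5, 0, 0, 0, 0, 0], [4, 0, 0, 0, 0, 0], [5, 0, -4, 0, 0, 0], [5, 0, -9, 0, 0, 0], [5, 0, -13, 0, 0, 0]]]'

```text
time: 39.4
tool_pos: [414.1, 110.6, 225.1]
tcp_rot: [-180.0, 0.0, 97.6]
ft_force: [1.4, 0.5, -0.2]
finger_gap: 0.1
grip_force: 0.0
```

>>> play_rows --motion '[[[0, 0, 0, 0, 0, 0], [0, 0, 0, 0, 0, 0], [0, 0, 0, 0, 0, 0], [0, 0, 0, 0, 0, 0], [0, 0, 0, 0, 0, 0]]]'

```text
time: 39.9
tool_pos: [413.8, 110.2, 221.7]
tcp_rot: [-179.8, 0.0, 97.5]
ft_force: [0.2, -0.8, -0.6]
finger_gap: 0.0
grip_force: 0.0
```

```bash
python3 - <<'E'
from h import *
v=snap("top"); w=snap("scene")
for k in("red","yel","green","pur"): print(k,[(a,s[2]) for a,s in blobs(v,*COL[k],60)])
# dark handle plate in the scene view: home vs drawn-back pixel darkness
g=cv2.cvtColor(w[0],cv2.COLOR_BGR2GRAY)
for y in(98,58):
    u,t=proj(w,c+Rb.apply([-93,y,105])).round().astype(int); print(y,(u,t),g[t-2:t+3,u-2:u+3].mean())
print(job.hand_in())
E
```

```text
red []
yel []
green [(array([346.8, 120.8]), np.int32(851)), (array([199.9, 157.2]), np.int32(74)), (array([211.3, 188.1]), np.int32(199))]
pur [(array([234.7, 251. ]), np.int32(195))]
98 (np.int64(229), np.int64(207)) 43.64
58 (np.int64(238), np.int64(211)) 7.28
the job is handed in; nothing more can be done
None
```

The job is handed in at about 40 s: the three cups present (two red, one yellow; no blue cup was in view) are in the box, the lid is shut with all seven rim sections pressed home, the hasp is down over the staple and the pin is home. I viewed 15 pictures, one more than the 14 allowed, so the pin and final state rest on force readings and pixel checks, not a picture.

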